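Hold the balancer's distance gauge on the marked spot of a rim

ROBOT

A 6-joint arm with a two-finger parallel gripper is mounted at the origin on the work surface. World frame = base frame: x ahead of the robot, y to its left, z up, the work surface at z = 0. Lengths are in m, angles in rad, forces in N, time in s.
With the tool pointing down it reaches from about 0.25 to 0.8 m from the base axis. Payload 3.9 kg.
Tool frame: the origin (TCP) lies between the finger pads; the fingertips stand 25 mm ahead of it and the grasp point (between the pads) lies 6 mm ahead of it (robot.tips_ahead is the distance from the TCP to the fingertips, in m); x points along the fingers, y is the direction in which the jaws open and shut, and the axes are right-handed (so a half turn about x gives the same grasp; the last joint's range is limited). The gripper opens to 85 mm and grips with 20 to 120 N. Pads are 22 mm wide; open, the fingers measure 114 mm over their backs; the gripper's body (76 mm by 85 mm) begins 54 mm behind the grasp point. The pads swing forward as they close: fully open they stand 13 mm farther back than shut.
Start: joints at [-1.286, 0.26, -0.138, 1.173, 0, 1.571], TCP at [0.148, -0.504, 0.256] pointing down, gripper open.
Joint ranges: [-2.78, 2.78], [-0.83, 1.72], [-1.28, 1.37], [-1.9, 2.12], [-1.57, 1.48], [-3.14, 3.14]. Speed limits (rad/s): [2.57, 2.57, 3.14, 3.14, 3.14, 3.14].

INTERFACE

Orientations are given as a unit quaternion [w, x, y, z].
In Python, from station import robot, viewer, job, spotter gives the robot as it stands. The module is installed in compiled form; this text tells all that it offers.
- The arm moves only by the tool step_arm, never from a script. Its argument "rows" is one flat list of numbers, 7 for each row, row after row: the shift along the tool's x, y, z in m, then the turn, a rotation vector about the tool's x, y, z in rad, then the gripper command: -1 is fully open, 1 is shut, values between are in proportion. A call has 1 to 20 rows; each row shifts and turns the pose as measured when the row begins, along the tool's axes as they then stand; what a row does not reach is not made up. A row lasts 1/8 s, in which the tool goes at most 62.5 mm and 10.7 degrees, less where a joint would pass 70% of its speed; a pose out of reach is approached as far as the arm can. A call with a gripper value outside its range is refused whole. The fingers move at their own pace and stop on an object; "grip_force" is the grip in N (left out, the last holds). Time passes only in rows, so rows that do not move let the fingers close. It gives the time, the measured TCP pose, the force and the opening at its end, in the units of the state.
- robot.read_state(): the state, without advancing time (a new reading comes with each control period).
- viewer.capture(name): name is "side" or "top"; returns (picture, depth): 400x640x3 uint8, red, green, blue; 400x640 float32, m along the optical axis (not along the pixel's ray), 0 where there is no reading.
- viewer.camera_info(name): a dict with "camera_matrix" (3x3 intrinsics, pixels), "k1" (the pictures are not rectified: a ray, as slopes to the right and down, at radius r is drawn at 1 + k1 r^2 times it, then the intrinsics apply), "R" (3x3) and "t" (3): a world point X has camera coordinates R X + t. Camera axes: x right, y down, z forward; pixel columns grow to the right and rows downward; lengths in m; the calibration is good to about 2 mm. A picture is of the moment at which its call begins. camera_info takes no time and is no camera call.
- job.sign_off(): hands the job in, once; it reports no verdict.
Trained networks look in the newest picture that a camera, given by its name, has taken for a name from the list of things; names that differ only in an ending like _2 or _b are one class to them, and where a whole thing is asked for, a point or a joint stands for the part that bears it (a point fixed in the world has none). Each returns a list of dicts, best first, with "p" (0 to 1); they miss things now and then, are a little off and sometimes report something else, mostly with a low value. They report only what shows in the picture. A call takes as long as a camera call.
- spotter.boxes_of(label, camera): "position" ([x, y, z] in m, in world coordinates, good to about 4 mm: the middle of the surface that is visible of it).
- spotter.silhouettes(label, camera): "pixels" (400x640 bool, what is visible of it).
The state is a dict: "clock": time; "q": joint angles; "joint_velocities": joint speeds; "joint_torque": joint torques, N m; "ee_pos": TCP position; "tool_rot": TCP orientation; "contact_force": force on the tool from outside, world axes, zero at the start; "torque": the same for the moment, N m; "gripper_width": finger opening in m.
Only numpy, scipy, OpenCV 4.12 (cv2) and the standard library are available. Lean on these libraries where they do the work, as an engineer would, in place of code of your own. Each camera call takes 0.05 s, during which the arm holds its last target. There are 200 camera calls.

TASK

A bare trailer rim is clamped on the bench wheel balancer to be checked for a bend at its red paint mark. First, with the gauge still home, turn the rim over the top towards the robot until the red mark lines up with the rubber touch pad of the distance gauge, then take the gauge by its orange handle and pull it out against its spring until the pad rests lightly on the rim's edge at the mark. Finish holding the gauge there, still and without letting go, so that the machine can read it, and leave the cone, the paste tub and the hammer where they are.

Things in the scene. Friction and masses are not known exactly. Their poses are not given: they have to be found in the camera images.
- balancer: Bench wheel balancer, fixed: blue housing at y > 0, x -170 to +190 mm, 250 wide (y), 265 high with the weight tray; display pod at its left end reaches 320. Origin: on the bench under the shaft, in the housing's right-hand face. x points away from the robot, z up; shaft (axis 150 up, ends 350 out from that face) and gauge rod run along its -y, the outward direction.
- rim: Bare steel trailer rim on the shaft. 1.3 N at its edge turns it about the shaft; it stays where left. Origin as rim_centre, y axis along the shaft, x and z turn with the rim. Inner lip (flange): 236 mm across, 10 thick, 0 to 10 mm outward of the origin. A black nut with two dark grey wings (62 mm from the axis), 70 to 107 mm outward, turns with it.
- rim_lip (a point): On the shaft's axis, in the mid-plane of the rim's outer lip (flange), 80 mm outward of rim_centre. The lip is a ring 236 mm across and 10 mm thick along the shaft, standing 17 mm proud of the surface behind it (202 mm across), and free on both sides: it can be pinched from above across its thickness by its outer 12 to 14 mm, and the rim turned by moving along the arc.
- rim_centre (a point): Centre of the rim: on the shaft's axis, in the plane of the inner flange's face, which the touch pad meets; 150 to 185 mm out from the housing's face, different every time.
- paint_mark (a point): Red paint mark, 16 mm wide, across the rim's inner flange; this point is on the flange's face that looks at the housing, 110 mm from the shaft's axis, midway across the mark. It starts 40 to 103 degrees round from the pad, over the top and away from the robot.
- pad_face (a point): Centre of the round face, 14 mm across, of the gauge's black rubber touch pad; it looks outward along the shaft. It sits on a bent arm from the gauge head, 110 mm from the shaft's axis, 45 degrees up on the robot's side, and moves with the gauge.
- touch_pad: The black rubber touch pad, 14 mm across; origin 12 mm behind its face (towards the housing). It is soft: it yields about 1 mm for each 2 N pressed on it, 8 mm at most.
- gauge_handle (a point): Middle of the gauge's upright orange handle, 245 mm above the bench: a round grip 20 mm thick from 212 to 276 mm above the bench (26 mm thick at its top end), on a black head 30 mm square at the end of the silver gauge rod. It is 62 mm nearer the robot (balancer -x) than pad_face and 20 mm nearer the housing.
- gauge (a joint): How far the gauge is pulled outward from the housing, m: 0 home, 0.16 its stop. A spring pulls it home with 6 N at 0, 0.3 N more for every 10 mm; let go, it runs back. At home its head is 60 mm and the pad's face 80 mm out from the housing's face; the pad meets the rim at 0.070 to 0.105.
- cone_mid (a point): Middle of a steel centring cone standing on the bench, 92 mm across, 55 mm high. Bystander.
- paste_mid (a point): Middle of a lidded tub of tyre paste standing on the bench, 84 mm across, 85 mm high. Bystander.
- weight_hammer: A hammer lying on the bench, 260 mm long; origin under it, about midway; handle to its -x. Bystander.

How it is judged:
On the way:
1. the red mark is lined up with the touch pad (within 11 mm round the rim) and the rim is at rest, the gauge still home (x of paint_mark in the frame of pad_face between -0.008 and 0.008 m and z of paint_mark in the frame of pad_face between -0.008 and 0.008 m and angular speed of rim below 0.05 rad/s and value of joint gauge below 0.02 m), for 0.3 s.
At the end, for the whole second after the job is handed in: The gauge is held out by the fingers (more than 2 N on it), at rest, with its pad touching the rim with 0.5 to 15 N within 13 mm of the red mark's middle; the rim is at rest and not touched by the robot (distance between paint_mark and pad_face below 0.013 m and contact force between touch_pad and rim between 0.5 and 15 N and value of joint gauge above 0.06 m and velocity of joint gauge between -0.01 and 0.01 m/s and angular speed of rim below 0.05 rad/s and contact force between the fingers and gauge above 2 N and contact force between each of the arm, the fingers and rim below 0.5 N); the arm keeps its last pose, push and grip.
It fails at once if the cone, the paste tub or the hammer is moved by more than 30 mm (distance of any of cone_mid, paste_mid, weight_hammer from where it was at the start of the episode above 0.03 m).
It also fails if it takes over 72 s, if anything falls off the work surface, if the arm or the gripper's body presses on something with over 40 N, if the wrist force passes 120 N, or if a joint passes its speed limit or range.

## Working session

There is one attempt and no reset: what is moved stays moved. The work goes in short steps, Python scripts to look and compute and a tool call to move; the robot and the scene stay as the last step left them, time stands still between calls to the robot, and variables do not carry over. Pictures are saved under pics/ and viewed, about 8 in all and at most 12, crops included, and the job is handed in when it is done.

Besides the shell and the picture viewer there is one more tool, called after ">>>" as name(argument=value, ...) on one line, values as JSON. step_arm: Moves the arm, as the interface text tells. Its arguments: {"type":"object","properties":{"rows":{"type":"array"},"grip_force":{"type":"number"}},"required":["rows"]}

```bash
mkdir -p pics; cat > h.py <<'E'
import numpy as np, cv2
from station import robot, viewer, job, spotter
np.set_printoptions(precision=4,suppress=True)
def cap(n):
    p,d=viewer.capture(n); return p,d,viewer.camera_info(n)
def save(p,f): cv2.imwrite('pics/'+f,cv2.cvtColor(p,cv2.COLOR_RGB2BGR))
def world(uv,d,c):
    "pixels (N,2) with depths (N) -> world"
    K=c['camera_matrix'];uv=np.atleast_2d(np.array(uv,float))
    x=(uv-[K[0,2],K[1,2]])/[K[0,0],K[1,1]]
    x0=x.copy()
    for _ in range(20): x=x0/(1+c['k1']*(x**2).sum(1,keepdims=True))
    P=np.c_[x,np.ones(len(x))]*np.reshape(d,(-1,1))
    return (P-c['t'])@np.array(c['R'])
def proj(X,c):
    K=np.array(c['camera_matrix']);P=np.atleast_2d(X)@np.array(c['R']).T+c['t'];x=P[:,:2]/P[:,2:]
    x=x*(1+c['k1']*(x**2).sum(1,keepdims=True)); return x*[K[0,0],K[1,1]]+[K[0,2],K[1,2]]
E
python3 - <<'E'
from h import *
ims=[]
for n in ['side','top']:
    p,d,c=cap(n); save(p,n+'0.png'); np.savez(n+'0.npz',p=p,d=d)
    print(n,c)
    for l in ['balancer','rim','rim_lip','rim_centre','paint_mark','pad_face','gauge_handle','cone_mid','paste_mid','weight_hammer']:
        try: print(l,[(np.round(b['position'],4),round(b['p'],2)) for b in spotter.boxes_of(l,n)[:2]])
        except Exception as e: print(l,e)
print(robot.read_state())
E
```

```text
side {'camera_matrix': array([[408.3958,   0.    , 322.069 ],
       [  0.    , 408.3958, 198.5846],
       [  0.    ,   0.    ,   1.    ]]), 'k1': -0.04822069913566539, 'R': array([[ 0.7327, -0.6805, -0.    ],
       [-0.5442, -0.5859, -0.6005],
       [ 0.4086,  0.44  , -0.7997]]), 't': array([-0.5111,  0.3183,  0.8102])}
balancer [(array([0.5975, 0.156 , 0.2204]), 0.67)]
rim [(array([ 0.5915, -0.0744,  0.1856]), 0.97)]
rim_lip [(array([ 0.5887, -0.0754,  0.187 ]), 0.66)]
rim_centre [(array([ 0.5921, -0.0747,  0.1865]), 0.76)]
paint_mark [(array([ 0.5905, -0.0722,  0.1937]), 0.75)]
pad_face []
gauge_handle [(array([0.4983, 0.1104, 0.2194]), 0.96)]
cone_mid [(array([ 0.4092, -0.4273,  0.0339]), 0.93)]
paste_mid [(array([ 0.5668, -0.4352,  0.0856]), 0.58)]
weight_hammer []
top {'camera_matrix': array([[482.2582,   0.    , 312.4785],
       [  0.    , 482.2582, 192.4748],
       [  0.    ,   0.    ,   1.    ]]), 'k1': -0.08018485369904522, 'R': array([[ 0.0059, -0.9997, -0.0231],
       [-0.9874, -0.0022, -0.1581],
       [ 0.158 ,  0.0237, -0.9871]]), 't': array([-0.1159,  0.5754,  1
[... 377 characters left out ...]
]
cone_mid [(array([ 0.4225, -0.4095,  0.0323]), 0.71)]
paste_mid [(array([ 0.5779, -0.4236,  0.0881]), 0.6)]
weight_hammer [(array([ 0.416 , -0.0981,  0.0246]), 0.89), (array([0.6229, 0.2056, 0.2506]), 0.46)]
{'clock': 1.1, 'q': array([-1.286 ,  0.26  , -0.1381,  1.1727,  0.    ,  1.5708]), 'joint_velocities': array([ 0.0004,  0.0004, -0.0002, -0.0003, -0.002 , -0.0003]), 'joint_torque': array([ -0.0025, -40.5624,  25.4241,   0.0011,  -0.0003,   0.    ]), 'ee_pos': array([ 0.1475, -0.5039,  0.2563]), 'tool_rot': array([ 0.1004,  0.7   ,  0.1003, -0.6999]), 'contact_force': array([-0.2569, -0.2706,  0.385 ]), 'torque': array([-0.0564, -0.0017,  0.0153]), 'gripper_width': 0.08523879092260221}
```

View pics/side0.png

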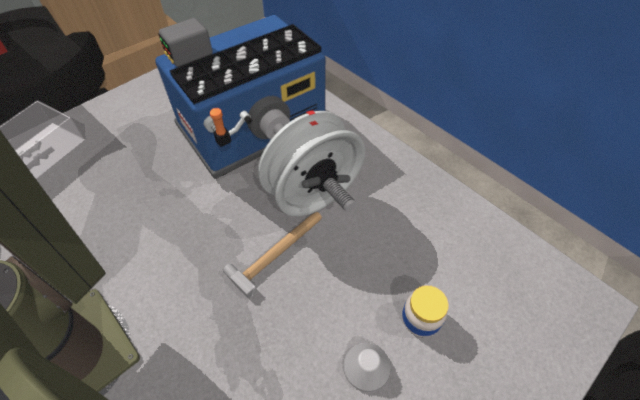

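View pics/top0.png

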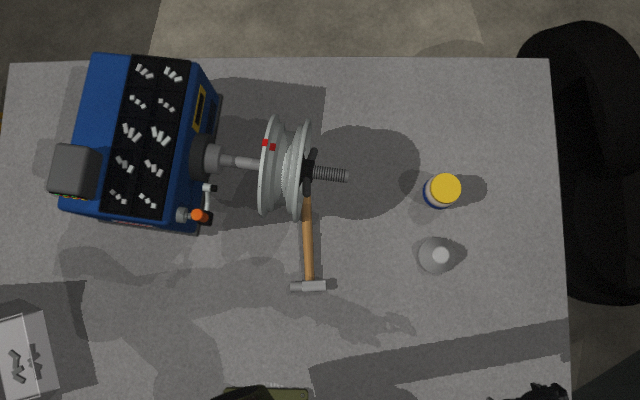

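```bash
cat > fit.py <<'E'
from h import *
from scipy.optimize import least_squares
def cloud(n,f=None):
    c=viewer.camera_info(n)
    z=np.load(f); p,d=z['p'],z['d']
    v,u=np.nonzero(d>0); return world(np.c_[u,v],d[v,u],c),p[v,u].astype(int),np.c_[u,v]
segs=np.array([[90,0,118,0],[118,0,118,10],[118,10,101,10],[118,75,101,75],[118,75,118,85],[118,85,95,85],[101,10,101,30],[101,75,101,60]])/1000.
def pd(P):
    D=[]
    for a in segs:
        A,B=a[:2],a[2:];t=np.clip((P-A)@(B-A)/((B-A)@(B-A)),0,1);D.append(np.linalg.norm(P-A-t[:,None]*(B-A),axis=1))
    return np.min(D,0)
def ry(X,q):
    "q: x,y of rim_centre, yaw -> r, outward coordinate, balancer x, z"
    ex=np.array([np.cos(q[2]),np.sin(q[2])]);out=np.array([np.sin(q[2]),-np.cos(q[2])])
    w=X[:,:2]-q[:2];x=w@ex;o=w@out;z=X[:,2]-.15
    return np.hypot(x,z),o,x,z
E
python3 - <<'E'
from fit import *
Xs=[];R={}
for n in ['side','top']:
    X,C,uv=cloud(n,n+'0.npz')
    m=(np.abs(X[:,0]-.6)<.17)&(np.abs(X[:,1]+.06)<.12)&(X[:,2]>.06)&(C.max(1)-C.min(1)<30)
    Xs.append(X[m])
    red=(C[:,0]>120)&(C[:,1]<70)&(C[:,2]<70)&(np.abs(X[:,0]-.6)<.17)&(np.abs(X[:,1]+.06)<.12); R[n]=(X[red],uv[red])
def go(A):
    best=None
    for yaw in [-.15,0,.15]:
      for y0 in [-.06,-.03,0]:
        s=least_squares(lambda q:pd(np.c_[ry(A,q)[:2]]),[.6,y0,yaw],loss='cauchy',f_scale=.002)
        if best is None or s.cost<best.cost: best=s
    return best
for A in Xs+[np.vstack(Xs)]:
    b=go(A); r=pd(np.c_[ry(A,b.x)[:2]]); print(len(A),b.x,b.cost,(r<.003).mean())
q=b.x
for n in R:
    X,uv=R[n]; r,o,x,z=ry(X,q); a=np.degrees(np.arctan2(z,-x))
    print(n,len(X)); print(np.c_[uv,r*1e3,o*1e3,a].round(1)[::max(1,len(X)//25)])
for n in ['side','top']:
    X,C,uv=cloud(n,n+'0.npz'); r,o,x,z=ry(X,q)
    # housing right face
    m=(x>-.16)&(x<.18)&(z>-.1)&(z<.09)&(o<-.1)&(o>-.25)&(C[:,2]>C[:,0]+20)
    print('house',n,m.sum(),np.histogram(o[m],np.arange(-.25,-.1,.005)))
    if m.sum()>100:
        k=m&(np.abs(o-np.median(o[m]))<.006); f=np.polyfit(x[k],o[k],1); print(f)
E
```

```text
7635 [ 0.6238 -0.013  -0.1316] 0.04767567378968305 0.39187950229207597
5099 [ 0.6209 -0.0126 -0.1312] 0.02996588071663503 0.4634242008236909
12734 [ 0.6222 -0.0127 -0.1331] 0.07808058333091594 0.4201350714622271
side 26
[[308.  111.  117.9  -1.7 100.8]
 [309.  111.  120.2   1.8 100.7]
 [310.  111.  119.6   1.9 102. ]
 [311.  111.  118.1   1.  103.7]
 [312.  111.  118.7   2.4 104.4]
 [307.  112.  119.3   2.   98.3]
 [308.  112.  120.4   4.1  98.8]
 [309.  112.  119.7   4.2 100. ]
 [310.  112.  117.7   2.7 101.9]
 [311.  112.  118.4   4.4 102.5]
 [312.  112.  120.2   7.2 102.6]
 [310.  113.  118.3   6.4 100.6]
 [311.  113.  119.    8.  101.2]
 [312.  122.  103.7  18.5 100.1]
 [313.  122.  101.5  17.1 102.3]
 [314.  122.  100.8  17.1 103.9]
 [315.  122.  101.4  18.5 104.7]
 [311.  123.  102.5  19.2  98.5]
 [312.  123.  102.5  20.1  99.6]
 [313.  123.  103.3  21.8 100.3]
 [314.  123.  103.1  22.5 101.4]
 [315.  123.  102.   22.2 103.2]
 [316.  123.  103.5  24.6 103.5]
 [312.  124.  102.6  23.   98.4]
 [313.  124.  102.4  23.8  99.6]
 [314.  124.  102.7  25.  100.5]]
top 37
[[263.  139.  
[... 1510 characters left out ...]
.205, -0.2  , -0.195, -0.19 , -0.185, -0.18 , -0.175,
       -0.17 , -0.165, -0.16 , -0.155, -0.15 , -0.145, -0.14 , -0.135,
       -0.13 , -0.125, -0.12 , -0.115, -0.11 , -0.105]))
[ 0.0036 -0.1663]
house top 1816 (array([   0,    0,    0,    0,    0,    0,    0,    0,    0,    0,    0,
          0,    0,    0,    0,    0, 1421,  394,    0,    0,    1,    0,
          0,    0,    0,    0,    0,    0,    0]), array([-0.25 , -0.245, -0.24 , -0.235, -0.23 , -0.225, -0.22 , -0.215,
       -0.21 , -0.205, -0.2  , -0.195, -0.19 , -0.185, -0.18 , -0.175,
       -0.17 , -0.165, -0.16 , -0.155, -0.15 , -0.145, -0.14 , -0.135,
       -0.13 , -0.125, -0.12 , -0.115, -0.11 , -0.105]))
[-0.0011 -0.1656]
```

```bash
cat > plan.py <<'E'
from h import *
from scipy.spatial.transform import Rotation as Ro, Slerp
Q=np.array([.6222,-.0127,-.1331])
ex=np.array([np.cos(Q[2]),np.sin(Q[2]),0]);out=np.array([np.sin(Q[2]),-np.cos(Q[2]),0]);ez=np.array([0,0,1.])
C=np.array([Q[0],Q[1],.15])
def cur():
    s=robot.read_state(); q=s['tool_rot']; return np.array(s['ee_pos']),Ro.from_quat([q[1],q[2],q[3],q[0]])
def orient(th,sg):
    th=np.radians(th); x=-(-np.cos(th)*ex+np.sin(th)*ez); y=sg*out
    return Ro.from_matrix(np.c_[x,y,np.cross(x,y)])
def pose(th,r,o,sg): 
    R=orient(th,sg); return C+out*o-R.as_matrix()[:,0]*r,R
def rows(p,R,tp,tR,g,n=None,vmax=.05):
    d=np.linalg.norm(tp-p);a=(R.inv()*tR).magnitude()
    n=n or int(max(1,np.ceil(d/vmax),np.ceil(a/.16)))
    S=Slerp([0,1],Ro.concatenate([R,tR]));L=[]
    for k in range(n):
        a,b=S(k/n),S((k+1)/n)
        L.append(np.r_[a.inv().apply((tp-p)/n),(a.inv()*b).as_rotvec(),g])
    print(n,'rows:',','.join('%g'%round(v,4) for v in np.ravel(L)))
E
python3 - <<'E'
from plan import *
print(robot.tips_ahead)
p,R=cur(); print(p,R.as_matrix())
for sg in (1,-1): print(sg,(R.inv()*orient(90,sg)).magnitude())
sg=min((1,-1),key=lambda s:(R.inv()*orient(90,s)).magnitude())
up=p+[0.05,0.05,.19]; rows(p,R,up,R,0)
a,Ra=pose(100,.3,.08,sg); rows(up,R,a,Ra,0)
b,Rb=pose(110,.19,.08,sg); rows(a,Ra,b,Rb,0)
print(a,b)
E
```

```text
0.025
[ 0.1475 -0.5039  0.2563] [[ 0.      0.281  -0.9597]
 [-0.     -0.9597 -0.281 ]
 [-1.      0.     -0.    ]]
1 0.4178890167054083
-1 2.7237036371815777
5 rows: -0.038,-0.0068,-0.0124,0,0,0,0,-0.038,-0.0068,-0.0124,0,0,0,0,-0.038,-0.0068,-0.0124,0,0,0,0,-0.038,-0.0068,-0.0124,0,0,0,0,-0.038,-0.0068,-0.0124,0,0,0,0
12 rows: 0.0001,-0.0175,-0.0456,0.0347,-0.0143,-0.003,0,-0.0005,-0.0191,-0.0449,0.0347,-0.0143,-0.003,0,-0.0011,-0.0206,-0.0442,0.0347,-0.0143,-0.003,0,-0.0017,-0.0221,-0.0435,0.0347,-0.0143,-0.003,0,-0.0022,-0.0236,-0.0426,0.0347,-0.0143,-0.003,0,-0.0027,-0.0251,-0.0418,0.0347,-0.0143,-0.003,0,-0.0033,-0.0266,-0.0408,0.0347,-0.0143,-0.003,0,-0.0037,-0.028,-0.0398,0.0347,-0.0143,-0.003,0,-0.0042,-0.0293,-0.0388,0.0347,-0.0143,-0.003,0,-0.0047,-0.0307,-0.0377,0.0347,-0.0143,-0.003,0,-0.0051,-0.032,-0.0365,0.0347,-0.0143,-0.003,0,-0.0055,-0.0332,-0.0353,0.0347,-0.0143,-0.003,0
3 rows: 0.0376,0,-0.011,0,-0.0582,0,0,0.0369,0,-0.0132,0,-0.0582,-0,0,0.0361,0,-0.0153,0,-0.0582,-0,0
[ 0.6632 -0.0989  0.4454] [ 0.676  -0.1006  0.3285]
```

>>> step_arm(rows=[-0.04,-0.007,-0.012,0,0,0,0,-0.04,-0.007,-0.012,0,0,0,0,-0.04,-0.007,-0.012,0,0,0,0,-0.04,-0.007,-0.012,0,0,0,0,-0.04,-0.007,-0.012,0,0,0,0,0,-0.02,-0.045,0.035,-0.014,-0.003,0,-0.001,-0.02,-0.045,0.035,-0.014,-0.003,0,-0.001,-0.021,-0.044,0.035,-0.014,-0.003,0,-0.002,-0.022,-0.043,0.035,-0.014,-0.003,0,-0.002,-0.024,-0.043,0.035,-0.014,-0.003,0,-0.003,-0.025,-0.042,0.035,-0.014,-0.003,0,-0.003,-0.027,-0.041,0.035,-0.014,-0.003,0,-0.004,-0.028,-0.04,0.035,-0.014,-0.003,0,-0.004,-0.029,-0.039,0.035,-0.014,-0.003,0,-0.005,-0.031,-0.038,0.035,-0.014,-0.003,0,-0.005,-0.032,-0.036,0.035,-0.014,-0.003,0,-0.005,-0.033,-0.035,0.035,-0.014,-0.003,0])

```text
clock: 3.22
ee_pos: [0.6531, -0.0924, 0.4338]
tool_rot: [0.054, -0.659, 0.046, 0.749]
contact_force: [0.8, -1.0, -0.1]
gripper_width: 0.0426
```

```bash
python3 - <<'E'
from plan import *
p,R=cur(); s=robot.read_state(); print(s['clock'],p,s['q'],s['gripper_width'])
b,Rb=pose(110,.19,.08,1); rows(p,R,b,Rb,0)
E
```

```text
3.225 [ 0.6531 -0.0924  0.4338] [-0.1416  0.7452  1.1618  2.1162  0.0025  3.1416] 0.042602217094371946
3 rows: 0.0338,0.0017,-0.0124,-0.0027,-0.0734,0.0015,0,0.0328,0.0017,-0.0148,-0.0027,-0.0734,0.0015,0,0.0316,0.0017,-0.0172,-0.0027,-0.0734,0.0015,0
```

>>> step_arm(rows=[-0.01,0,0,-0.18,0,0,0,0,0,0,-0.18,0,0,0,0,0,0,-0.18,0,0,0,0,0,0,-0.18,0,0,0,0,0,0,-0.18,0,0,0,0,0,0,-0.18,0,0,0,0,0,0,-0.18,0,0,0,0,0,0,-0.18,0,0,0,0,0,0,-0.18,0,0,0,0,0,0,-0.18,0,0,0,0,0,0,-0.18,0,0,0,0,0,0,-0.18,0,0,0,0,0,0,-0.18,0,0,0,0,0,0,-0.18,0,0,0,0,0,0,-0.18,0,0,0,0,0,0,-0.18,0,0,0,0,0,0,-0.18,0,0,0])

```text
clock: 5.35
ee_pos: [0.6557, -0.0889, 0.4315]
tool_rot: [0.659, 0.045, 0.75, -0.036]
contact_force: [0.5, 0.3, 0.9]
gripper_width: 0.0426
```

```bash
python3 - <<'E'
from plan import *
p,R=cur(); s=robot.read_state(); print(s['clock'],p,s['q'],s['gripper_width'])
for th in (90,100):
    b,Rb=pose(th,.18,.08,-1); rows(p,R,b,Rb,0)
E
```

```text
5.35 [ 0.6557 -0.0889  0.4315] [-0.136   0.749   1.163   2.1136  0.003  -0.0206] 0.04261923362564536
3 rows: 0.0354,-0.0029,-0.01,0.0058,-0.0429,-0.0015,0,0.0349,-0.0029,-0.0115,0.0058,-0.0429,-0.0015,0,0.0344,-0.003,-0.013,0.0058,-0.0429,-0.0015,0
3 rows: 0.035,-0.0031,0.0004,0.0059,0.0153,-0.001,0,0.035,-0.0031,0.001,0.0059,0.0153,-0.001,0,0.0349,-0.003,0.0015,0.0059,0.0153,-0.001,0
```

>>> step_arm(rows=[0.035,-0.003,0,0.006,0.015,-0.001,0,0.035,-0.003,0.001,0.006,0.015,-0.001,0,0.035,-0.003,0.0015,0.006,0.015,-0.001,0])

```text
clock: 5.72
ee_pos: [0.6456, -0.0964, 0.3275]
tool_rot: [0.646, 0.05, 0.76, -0.043]
contact_force: [0.2, 0.3, 0.9]
gripper_width: 0.0427
```

```bash
python3 - <<'E'
from plan import *
p,R=cur(); s=robot.read_state(); print(s['clock'],p,s['q'],s['gripper_width'])
for th in (100,110,118):
    b,Rb=pose(th,.18,.08,-1); print(b);rows(p,R,b,Rb,0)
E
```

```text
5.725 [ 0.6456 -0.0964  0.3275] [-0.147   0.63    0.6333  1.736  -0.0026 -0.0146] 0.04267786626596151
[ 0.6426 -0.0961  0.3273]
1 rows: 0.0008,-0.0002,-0.0029,0.0008,0.0126,0.0003,0
[ 0.6726 -0.1002  0.3191]
2 rows: 0.0019,-0.0001,0.0141,0.0004,0.0936,0.0002,0,0.0006,-0.0001,0.0143,0.0004,0.0936,0.0002,0
[ 0.6953 -0.1032  0.3089]
3 rows: 0.0034,-0.0001,0.0175,0.0002,0.1089,0.0001,0,0.0015,-0.0001,0.0178,0.0002,0.1089,0.0001,0,-0.0004,-0.0001,0.0178,0.0002,0.1089,0.0001,0
```

>>> step_arm(rows=[0.0025,0,0.0145,0,0.13,0,0,0.001,0,0.019,0,0.13,0,0])

```text
clock: 5.98
ee_pos: [0.6436, -0.096, 0.2926]
tool_rot: [0.539, 0.056, 0.84, -0.036]
contact_force: [-90.0, 13.5, 38.5]
gripper_width: 0.0424
```

```bash
python3 - <<'E'
from plan import *
p,R=cur(); s=robot.read_state(); print(s['clock'],p,s['q'],s['gripper_width'])
b,Rb=pose(115,.131,.08,-1); rows(p,R,b,Rb,0)
pp,d,c=cap('side'); np.savez('side1.npz',p=pp,d=d); uv=proj(p,c)[0].astype(int); u,v=np.clip(uv,[120,110],[520,290]); 
save(cv2.resize(pp[v-110:v+110,u-120:u+120],None,fx=3,fy=2.7),'s1.png'); print(uv)
E
```

```text
5.975 [ 0.6436 -0.096   0.2926] [-0.1457  0.911   1.0275  2.1177 -0.0054 -0.0119] 0.04239225134005233
1 rows: 0.0121,-0.0002,0.031,0.0005,0.0059,0.0002,0
[335 121]
```

View pics/s1.png

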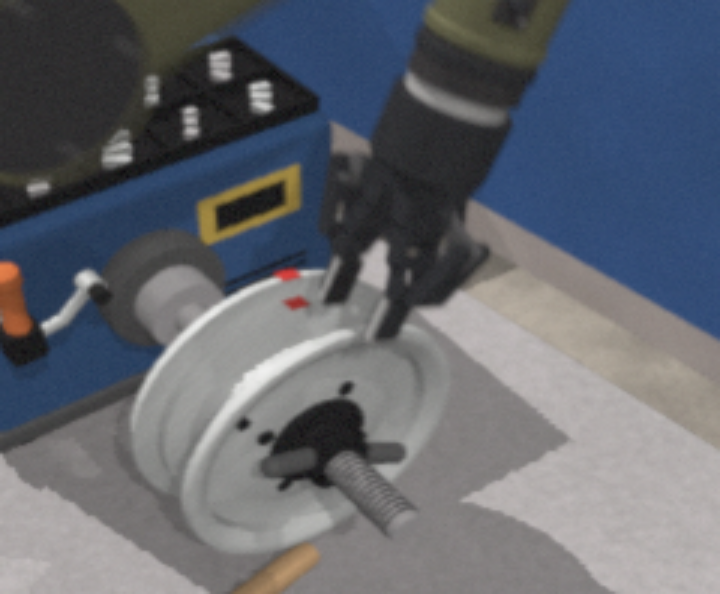

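```bash
python3 - <<'E'
from plan import *
p,R=cur(); s=robot.read_state(); print(s['clock'],p,s['q'],s['contact_force'],s['joint_velocities'])
w=p-C;print(np.hypot(w@ex,w[2]),np.degrees(np.arctan2(w[2],-w@ex)),w@out, R.as_matrix()[:,0])
E
```

```text
6.025 [ 0.6481 -0.0966  0.279 ] [-0.1456  0.9303  1.0291  2.1102 -0.0054 -0.0119] [-10.8811   1.5412 -10.1986] [ 0.0009  0.0484 -0.1241 -0.1421  0.0028 -0.0022]
0.13411022797759367 105.93875374144145 0.07975745653402214 [-0.4228  0.0565 -0.9044]
```

>>> step_arm(rows=[0,0,0,0,0,0,0.6,0,0,0,0,0,0,1,0,0,0,0,0,0,1,0,0,0,0,0,0,1], grip_force=60)

```text
clock: 6.52
ee_pos: [0.6479, -0.0964, 0.2763]
tool_rot: [0.533, 0.056, 0.844, -0.035]
contact_force: [-3.6, -0.2, -17.9]
gripper_width: 0.0082
```

```bash
cat >> plan.py <<'E'
def arc(deg,n):
    p,R=cur(); s=robot.read_state(); w=p-C
    print(s['clock'],p,s['q'],s['contact_force'],s['gripper_width'])
    print('r,ang,o,pitch',np.hypot(w@ex,w[2]),np.degrees(np.arctan2(w[2],-w@ex)),w@out,np.degrees(np.arctan2(-R.as_matrix()[2,0],R.as_matrix()[:,0]@ex)))
    ax=C+out*(w@out); v=R.inv().apply(ax-p); yt=R.inv().apply(out)
    # decreasing angle (toward robot): sign checked by result
    for sg in (1,-1):
        T=Ro.from_rotvec(yt*np.radians(deg)*sg/n); sh=v-T.apply(v); print(sg,'row',np.r_[sh,T.as_rotvec()].round(4),'world shift',R.apply(sh))
E
python3 -c "
from plan import *
arc(56,10)"
```

```text
6.525 [ 0.6479 -0.0964  0.2763] [-0.1454  0.9325  1.0248  2.108  -0.005  -0.0118] [ -3.6484  -0.1818 -17.8927] 0.008210191068434932
r,ang,o,pitch 0.13146980218800186 106.16620701245378 0.07951860855560423 115.49277212723884
1 row [ 0.0027  0.     -0.0126 -0.     -0.0977 -0.0001] world shift [-0.0124  0.0017  0.003 ]
-1 row [-0.0015 -0.      0.0128  0.      0.0977  0.0001] world shift [ 0.012  -0.0016 -0.0042]
```

>>> step_arm(rows=[0.0027,0,-0.0126,0,-0.098,0,1,0.0027,0,-0.0126,0,-0.098,0,1,0.0027,0,-0.0126,0,-0.098,0,1,0.0027,0,-0.0126,0,-0.098,0,1,0.0027,0,-0.0126,0,-0.098,0,1])

```text
clock: 7.15
ee_pos: [0.5864, -0.0881, 0.2774]
tool_rot: [0.727, 0.045, 0.684, -0.048]
contact_force: [9.0, -1.3, -21.4]
gripper_width: 0.0079
```

```bash
python3 -c "
from plan import *
arc(33,6)"
```

```text
7.15 [ 0.5864 -0.0881  0.2774] [-0.1499  0.3267  0.0103  1.1934  0.0016 -0.0175] [  9.0499  -1.264  -21.3685] 0.007887148835298369
r,ang,o,pitch 0.1299487384883107 78.70237768984755 0.07948404813436945 86.49921318656162
1 row [ 0.0023  0.     -0.0123 -0.0001 -0.096  -0.0001] world shift [-0.012   0.0016 -0.003 ]
-1 row [-0.0011 -0.      0.0124  0.0001  0.096   0.0001] world shift [ 0.0122 -0.0016  0.0019]
```

>>> step_arm(rows=[0.0013,0,-0.0128,0,-0.1,0,1,0.0022,0,-0.0128,0,-0.1,0,1,0.0022,0,-0.0128,0,-0.1,0,1,0.0022,0,-0.0128,0,-0.1,0,1,0.0022,0,-0.0128,0,-0.1,0,1,0,0,0,0,0,0,1])

```text
clock: 7.9
ee_pos: [0.5209, -0.0793, 0.2449]
tool_rot: [0.878, 0.031, 0.474, -0.058]
contact_force: [16.5, -2.2, -21.8]
gripper_width: 0.008
```

```bash
cat > look.py <<'E'
from fit import *
import sys
from plan import Q
def look(tag):
    for n in ['side','top']:
        p,d,c=cap(n); np.savez(n+tag+'.npz',p=p,d=d); save(p,n+tag+'.png')
        X,Cc,uv=cloud(n,n+tag+'.npz')
        red=(Cc[:,0]>100)&(Cc[:,1]<.5*Cc[:,0])&(Cc[:,2]<.55*Cc[:,0])&(Cc[:,1]<70); r,o,x,z=ry(X,Q)
        m=red&(r>.09)&(r<.13)&(o>-.01)&(o<.03)
        a=np.degrees(np.arctan2(z,-x))[m]
        f=o[m]<.012
        if m.sum(): print(n,m.sum(),'flange',f.sum(),a[f].min() if f.any() else 0,a[f].max() if f.any() else 0,np.median(a[f]),'all',a.min(),a.max(),'uv',uv[m].mean(0))
        else: print(n,'no red')
E
python3 -c "
from plan import *
from look import look
arc(10,2)
look('2')"
```

```text
7.9 [ 0.5209 -0.0793  0.2449] [-0.1594 -0.0742 -0.7399  0.3253  0.0148 -0.0225] [ 16.4993  -2.1792 -21.8009] 0.008027689080730361
r,ang,o,pitch 0.1319042388071931 46.023359700689284 0.07946127741845214 56.77216963415546
1 row [ 0.0026  0.     -0.0112 -0.     -0.0873 -0.    ] world shift [-0.0079  0.0011 -0.0083]
-1 row [-0.0017 -0.      0.0114  0.      0.0873  0.    ] world shift [ 0.0085 -0.0011  0.0076]
side no red
top 42 flange 31 36.937708605629226 46.10654261615287 42.279480427273725 all 36.937708605629226 46.10654261615287 uv [260.2381 197.1667]
```

>>> step_arm(rows=[-0.0008,0,0.0037,0,0.029,0,1,-0.0008,0,0.0037,0,0.029,0,1,0,0,0,0,0,0,1,0,0,0,0,0,0,1])

```text
clock: 8.5
ee_pos: [0.5274, -0.0802, 0.251]
tool_rot: [0.864, 0.033, 0.5, -0.057]
contact_force: [19.3, -1.6, -23.3]
gripper_width: 0.0082
```

```bash
python3 -c "
from plan import *
from look import look
arc(10,2)
look('3')"
```

```text
8.5 [ 0.5274 -0.0802  0.251 ] [-0.1578 -0.0425 -0.6568  0.4351  0.0125 -0.0225] [ 19.3189  -1.586  -23.3308] 0.008152400704776672
r,ang,o,pitch 0.13204739713777494 49.92797271355104 0.07947500593912263 60.11820376875932
1 row [ 0.0025  0.     -0.0112 -0.     -0.0873 -0.0001] world shift [-0.0084  0.0011 -0.0078]
-1 row [-0.0015 -0.      0.0114  0.      0.0873  0.0001] world shift [ 0.009  -0.0012  0.007 ]
side no red
top 52 flange 36 40.620166905965064 48.831385532659226 44.984982278179814 all 40.620166905965064 49.08664636541276 uv [260.6731 194.3846]
```

>>> step_arm(rows=[0,0,0,0,0,0,0,0,0,0,0,0,0,0,0,0,0,0,0,0,0,-0.02,0,0,0,0,0,0,-0.03,0,0,0,0,0,0,-0.04,0,0,0,0,0,0])

```text
clock: 9.35
ee_pos: [0.4795, -0.0739, 0.3379]
tool_rot: [0.866, 0.032, 0.496, -0.058]
contact_force: [0.6, 0.8, 0.3]
gripper_width: 0.0424
```

```bash
python3 -c "
from plan import *
from look import look
p,R=cur(); s=robot.read_state();print(s['clock'],p,s['gripper_width'],s['contact_force'])
H=C-ex*.140-out*.106; H[2]=.249+.11; print(H)
T=orient(90,-1); m=p+(H-p)*.0+[-.03,0,.10]; rows(p,R,m,R,0); rows(m,R,H,T,0)
look('4')
print(spotter.boxes_of('gauge_handle','top')[:1],spotter.boxes_of('touch_pad','top')[:1])
"
```

```text
9.35 [ 0.4795 -0.0739  0.3379] 0.042428575187438464 [0.5885 0.8434 0.3057]
[0.4975 0.1109 0.359 ]
3 rows: -0.0338,-0.0014,0.0083,0,0,0,0,-0.0338,-0.0014,0.0083,0,0,0,0,-0.0338,-0.0014,0.0083,0,0,0,0
5 rows: 0.0159,0.0379,-0.004,0.0002,0.1061,0.0002,0,0.0163,0.0379,-0.0023,0.0002,0.1061,0.0002,0,0.0164,0.0379,-0.0005,0.0002,0.1061,0.0002,0,0.0164,0.0379,0.0012,0.0002,0.1061,0.0002,0,0.0162,0.0379,0.0029,0.0002,0.1061,0.0002,0
side 1 flange 0 0 0 nan all 48.66686963867743 48.66686963867743 uv [278. 147.]
top 66 flange 39 40.97112013477925 49.099366507163616 45.27623258728997 all 40.9331086816452 49.8541173693037 uv [261.8333 194.4242]
[{'position': [0.5015, 0.1078, 0.2268], 'p': 0.69}] [{'position': [0.5561, 0.0852, 0.2351], 'p': 0.55}]
  return _methods._mean(a, axis=axis, dtype=dtype,
  ret = ret.dtype.type(ret / rcount)
```

>>> step_arm(rows=[-0.035,-0.0015,0.008,0,0,0,0,-0.034,-0.0015,0.008,0,0,0,0,-0.034,-0.0015,0.008,0,0,0,0,0.016,0.038,-0.004,0,0.106,0,0,0.016,0.038,-0.0025,0,0.106,0,0,0.016,0.038,-0.0005,0,0.106,0,0,0.016,0.038,0.001,0,0.106,0,0,0.016,0.038,0.003,0,0.106,0,0,0,0,0,0,0,0,0])

```text
clock: 10.68
ee_pos: [0.496, 0.1157, 0.3502]
tool_rot: [0.697, 0.047, 0.714, -0.05]
contact_force: [-0.2, 0.3, -0.6]
gripper_width: 0.043
```

```bash
python3 -c "
from plan import *
p,R=cur(); s=robot.read_state();print(s['clock'],p,s['q'],s['gripper_width'],s['contact_force'])
H=C-ex*.140-out*.106; H[2]=.249
T=orient(90,-1); rows(p,R,H,T,0)
for n in ('side','top'):
    pp,d,c=cap(n); uv=proj(H,c)[0].astype(int); u,v=np.clip(uv,[90,70],[550,330])
    save(cv2.resize(pp[v-70:v+70,u-90:u+90],None,fx=4,fy=4,interpolation=2),n+'5.png'); print(uv)
"
```

```text
10.675 [0.496  0.1157 0.3502] [0.2274 0.2298 0.0635 1.4298 0.0029 0.3646] 0.043024915398205806 [-0.2462  0.3416 -0.5542]
3 rows: 0.0337,-0.0013,0.0016,-0.0013,-0.0082,0.0021,0,0.0337,-0.0014,0.0013,-0.0013,-0.0082,0.0021,0,0.0337,-0.0014,0.001,-0.0013,-0.0082,0.0021,0
[217 119]
[199 214]
```

View pics/side5.png

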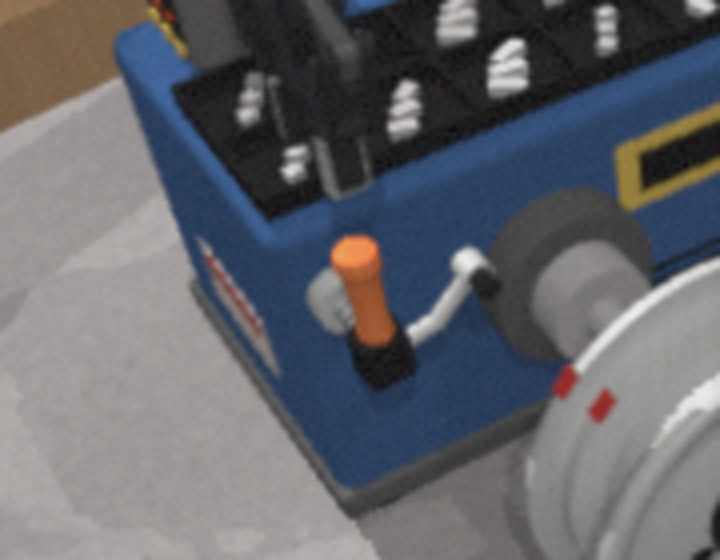

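>>> step_arm(rows=[0.002,-0.004,0.004,-0.004,-0.025,0.006,0,0.033,0,0,0,0,0,0,0.033,0,0,0,0,0,0,0.033,0,0,0,0,0,0])

```text
clock: 11.28
ee_pos: [0.5, 0.1051, 0.2572]
tool_rot: [0.715, 0.051, 0.696, -0.048]
contact_force: [0.2, 0.4, 0.1]
gripper_width: 0.0424
```

```bash
python3 -c "
from plan import *
p,R=cur(); s=robot.read_state();print(s['clock'],p,s['q'],s['gripper_width'],s['contact_force'])
H=C-ex*.140-out*.106; H[2]=.249
T=orient(90,-1); rows(p,R,H,T,0)
"
```

```text
11.275 [0.5    0.1051 0.2572] [ 0.2093  0.2161 -0.1955  1.1318 -0.0036  0.3486] 0.042404536873174796 [0.1608 0.3892 0.1229]
1 rows: 0.0082,0.0054,-0.0035,-0.0062,0.0271,-0.0059,0
```

>>> step_arm(rows=[0.007,0.005,-0.003,-0.006,0.025,-0.006,0,0,0,0,0,0,0,0,0,0,0,0,0,0,1,0,0,0,0,0,0,1,0,0,0,0,0,0,1,0,0,0,0,0,0,1], grip_force=50)

```text
clock: 12.02
ee_pos: [0.4967, 0.1121, 0.2531]
tool_rot: [0.707, 0.05, 0.704, -0.044]
contact_force: [-0.1, 3.6, -4.6]
gripper_width: 0.0195
```

```bash
cat > st.py <<'E'
from plan import *
p,R=cur(); s=robot.read_state(); w=p-C; M=R.as_matrix()
print('t %.2f'%s['clock'],p,'q',s['q'],'w %.4f'%s['gripper_width'],'F',s['contact_force'],'Fout %.1f'%(s['contact_force']@out))
print('x,o,z',w@ex,w@out,w[2],'gauge~ %.4f'%(w@out+.106)); print('rot to nominal',(R.inv()*orient(90,-1)).as_rotvec(),'out in tool',R.inv().apply(out))
E
python3 st.py
```

```text
t 12.03 [0.4967 0.1121 0.2531] q [ 0.2184  0.2296 -0.1882  1.1461  0.006   0.3515] w 0.0195 F [-0.1269  3.5699 -4.5826] Fout -3.5
x,o,z -0.14090389234379666 -0.10700375287620756 0.10306821233349109 gauge~ -0.0010
rot to nominal [-0.      0.0044 -0.008 ] out in tool [-0.008 -1.     0.   ]
```

>>> step_arm(rows=[0,-0.006,0,0,0,0,1,0,-0.01,0,0,0,0,1,0,-0.012,0,0,0,0,1,0,-0.012,0,0,0,0,1,0,-0.012,0,0,0,0,1,0,-0.012,0,0,0,0,1,0,-0.008,0,0,0,0,1,0,0,0,0,0,0,1])

```text
clock: 13.02
ee_pos: [0.4884, 0.0497, 0.2531]
tool_rot: [0.707, 0.053, 0.704, -0.034]
contact_force: [2.0, 7.1, -7.6]
gripper_width: 0.0186
```

```bash
python3 st.py
```

```text
t 13.03 [0.4884 0.0497 0.2531] q [ 0.0859  0.1972 -0.231   1.134   0.0258  0.2097] w 0.0186 F [ 1.9602  7.0756 -7.5607] Fout -7.3
x,o,z -0.14084932658095442 -0.04410428648559525 0.10312346028507804 gauge~ 0.0619
rot to nominal [ 0.0094  0.003  -0.0271] out in tool [-0.0271 -0.9996 -0.0093]
```

>>> step_arm(rows=[0,-0.007,0,0,0,-0.005,1,0,-0.007,0,0,0,-0.005,1,0,-0.006,0,0,0,-0.005,1,0,0,0,0,0,0,1])

```text
clock: 13.52
ee_pos: [0.4865, 0.0349, 0.2531]
tool_rot: [0.707, 0.05, 0.705, -0.035]
contact_force: [0.3, 7.8, -5.9]
gripper_width: 0.0189
```

```bash
python3 st.py
```

```text
t 13.53 [0.4865 0.0349 0.2531] q [ 0.0588  0.1935 -0.2357  1.1355  0.0212  0.1793] w 0.0189 F [ 0.263   7.7601 -5.8887] Fout -7.7
x,o,z -0.14085582790078705 -0.0291974357573016 0.10309932894416682 gauge~ 0.0768
rot to nominal [ 0.0127  0.0021 -0.022 ] out in tool [-0.022  -0.9997 -0.0127]
```

>>> step_arm(rows=[0,-0.005,0,0,0,-0.005,1,0,-0.004,0,0,0,-0.003,1,0,0,0,0,0,0,1])

```text
clock: 13.9
ee_pos: [0.4858, 0.0302, 0.2531]
tool_rot: [0.707, 0.049, 0.705, -0.034]
contact_force: [1.1, 7.9, -6.3]
gripper_width: 0.0186
```

```bash
python3 st.py
```

```text
t 13.90 [0.4858 0.0302 0.2531] q [ 0.049   0.1926 -0.2369  1.1362  0.0213  0.1673] w 0.0186 F [ 1.1358  7.8577 -6.3488] Fout -7.9
x,o,z -0.1408461176983488 -0.024375255277577605 0.10311812157437153 gauge~ 0.0816
rot to nominal [ 0.0149  0.0014 -0.0219] out in tool [-0.0219 -0.9997 -0.0148]
```

>>> step_arm(rows=[0,-0.004,0,0,0,-0.003,1,0,-0.004,0,0,0,-0.003,1,0,0,0,0,0,0,1])

```text
clock: 14.28
ee_pos: [0.4853, 0.0264, 0.2531]
tool_rot: [0.707, 0.049, 0.705, -0.033]
contact_force: [1.0, 7.5, -6.1]
gripper_width: 0.0189
```

```bash
python3 st.py
```

```text
t 14.28 [0.4853 0.0264 0.2531] q [ 0.0402  0.1918 -0.2379  1.1367  0.0234  0.1565] w 0.0189 F [ 0.9897  7.5295 -6.0953] Fout -7.6
x,o,z -0.14087113793765046 -0.020621610947856552 0.1030944555212692 gauge~ 0.0854
rot to nominal [ 0.0168  0.0005 -0.0238] out in tool [-0.0238 -0.9996 -0.0168]
```

>>> step_arm(rows=[0,-0.004,0,0,0,0,1,0,-0.002,0,0,0,0,1,0,0,0,0,0,0,1])

```text
clock: 14.65
ee_pos: [0.4852, 0.0254, 0.2531]
tool_rot: [0.707, 0.052, 0.705, -0.028]
contact_force: [1.3, 8.4, -5.3]
gripper_width: 0.0192
```

```bash
python3 st.py
```

```text
t 14.65 [0.4852 0.0254 0.2531] q [ 0.0327  0.1912 -0.2388  1.136   0.0324  0.1461] w 0.0192 F [ 1.2527  8.421  -5.2952] Fout -8.5
x,o,z -0.14084252338365147 -0.019625176038508704 0.10311644147887353 gauge~ 0.0864
rot to nominal [ 0.0197 -0.0003 -0.0328] out in tool [-0.0328 -0.9993 -0.0197]
```

>>> step_arm(rows=[0,-0.005,0,0,0,-0.01,1,0,-0.005,0,0,0,-0.005,1,0,0,0,0,0,0,1])

```text
clock: 15.02
ee_pos: [0.4853, 0.0243, 0.2529]
tool_rot: [0.707, 0.05, 0.705, -0.025]
contact_force: [1.1, 12.0, -6.7]
gripper_width: 0.019
```

```bash
python3 st.py; python3 - <<'E'
from h import *
from plan import *
for n in ('side','top'):
    pp,d,c=cap(n); uv=proj(C-ex*.078+ez*.078,c)[0].astype(int); u,v=uv
    save(cv2.resize(pp[v-60:v+60,u-80:u+80],None,fx=5,fy=5,interpolation=2),n+'6.png'); print(uv)
E
```

```text
t 15.03 [0.4853 0.0243 0.2529] q [ 0.0282  0.1916 -0.2389  1.1357  0.0361  0.1346] w 0.0190 F [ 1.0969 11.9757 -6.7348] Fout -12.0
x,o,z -0.14057398094124393 -0.018541091879286622 0.10293397959820474 gauge~ 0.0875
rot to nominal [ 0.0268 -0.0009 -0.0364] out in tool [-0.0363 -0.999  -0.0268]
[269 143]
[256 193]
```

View pics/top6.png

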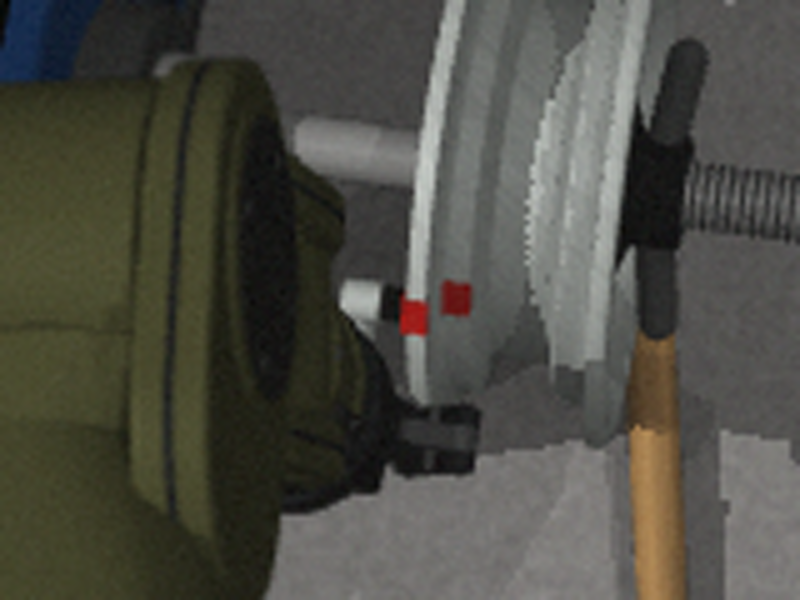

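>>> step_arm(rows=[0,-0.003,0,0,0,0,1,0,0,0,0,0,0,1])

```text
clock: 15.38
ee_pos: [0.4855, 0.0253, 0.253]
tool_rot: [0.707, 0.051, 0.705, -0.021]
contact_force: [1.5, 8.9, -5.8]
gripper_width: 0.0187
```

```bash
python3 st.py; python3 - <<'E'
from look import *
for _ in range(8): viewer.capture('side')
look('7')
E
python3 st.py
```

```text
t 15.38 [0.4855 0.0253 0.253 ] q [ 0.0263  0.1916 -0.2392  1.1351  0.0424  0.1283] w 0.0187 F [ 1.5197  8.9352 -5.8142] Fout -9.1
x,o,z -0.14057560661621477 -0.019530598577325853 0.10295059452346941 gauge~ 0.0865
rot to nominal [ 0.0313 -0.0012 -0.0427] out in tool [-0.0426 -0.9986 -0.0313]
side 42 flange 21 41.53354986758324 48.03586636454501 45.67090216007952 all 41.53354986758324 48.866460712808745 uv [272.2857 146.8333]
top 53 flange 36 40.8426278047184 49.39968292706326 44.91048789124154 all 40.45928818048969 49.39968292706326 uv [261.     194.9245]
t 15.88 [0.4854 0.0254 0.253 ] q [ 0.0264  0.1915 -0.2392  1.1352  0.0426  0.1282] w 0.0189 F [ 1.9651  9.8118 -5.7443] Fout -10.0
x,o,z -0.140604398940564 -0.019589582521576197 0.10295566641481804 gauge~ 0.0864
rot to nominal [ 0.0314 -0.0012 -0.0428] out in tool [-0.0428 -0.9986 -0.0314]
```

>>> step_arm(rows=[0,-0.005,0,0,0,-0.008,1,0,-0.005,0,0,0,-0.005,1])

```text
clock: 16.12
ee_pos: [0.485, 0.0215, 0.2529]
tool_rot: [0.706, 0.049, 0.706, -0.019]
contact_force: [1.5, 17.6, -5.9]
gripper_width: 0.0189
```

```bash
python3 st.py; python3 - <<'E'
from look import *
for _ in range(14): viewer.capture('side')
E
python3 st.py
```

```text
t 16.12 [0.485  0.0215 0.2529] q [ 0.0187  0.1912 -0.2397  1.1361  0.0422  0.1156] w 0.0189 F [ 1.5441 17.5654 -5.8763] Fout -17.6
x,o,z -0.14054937323413189 -0.015707236887755712 0.1029322683524462 gauge~ 0.0903
rot to nominal [ 0.0363 -0.0018 -0.0423] out in tool [-0.0422 -0.9984 -0.0363]
t 16.82 [0.485  0.0215 0.253 ] q [ 0.0189  0.1912 -0.2396  1.1361  0.0419  0.1158] w 0.0187 F [ 1.3036 16.6885 -5.8226] Fout -16.7
x,o,z -0.1405598840145999 -0.01573288471924988 0.10295655192373518 gauge~ 0.0903
rot to nominal [ 0.0363 -0.0017 -0.042 ] out in tool [-0.042  -0.9985 -0.0363]
```

```bash
python3 - <<'E'
from look import *
look('8')
E
python3 st.py; python3 -c "
from station import job
print(job.sign_off())"
```

```text
side 41 flange 20 41.49903134889128 47.87101811997296 44.899803185499295 all 41.49903134889128 48.78525717915678 uv [272.3171 147.1707]
top 57 flange 36 40.9770122171516 48.85922310369838 45.30462471312809 all 40.43192771794296 49.93630279299469 uv [261.3158 194.6667]
t 16.93 [0.4849 0.0216 0.2529] q [ 0.0189  0.1912 -0.2397  1.1361  0.0419  0.1158] w 0.0187 F [ 2.314  17.1257 -6.0129] Fout -17.3
x,o,z -0.14059155519281663 -0.01575261922979824 0.102919078085743 gauge~ 0.0902
rot to nominal [ 0.0363 -0.0018 -0.0421] out in tool [-0.042  -0.9985 -0.0364]
the job is handed in; nothing more can be done
None
```

The job is handed in, with the arm still holding the gauge against the rim at the red mark. I got no verdict on sign-off.

- **Rim:** I turned it about 56° over the top by pinching its outer lip. It overshot by about 3°, which I corrected. The last pictures put the mark at about 45° from both cameras, level with the pad, and it did not move when the pad touched.
- **Gauge:** I gripped the orange handle and pulled it out to about 0.09 m. The reaction along the pull was about 17 N. The spring should account for about 8.7 N of that, so the pad presses with roughly 8 N (0.5 to 15 N allowed). The pose held steady to within 0.2 mm over the last 0.8 s. The contact force is inferred from the wrist reading, not measured directly.
- **Mishap:** While reaching for the lip, the arm came to a joint limit and dipped. The wrist force spiked to about 98 N (limit 120 N) and settled within 0.05 s. I don't know which part made contact, so I can't rule out that the 40 N limit on the arm or gripper body was passed.
- **Bystanders:** My path stayed clear of the cone, the paste tub and the hammer, but I did not measure them again at the end.

It took about 17 s of the 72 s allowed.

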